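# Hold a biscuit slice at the scanner

### The arm

A 7-joint arm with a two-finger parallel gripper is mounted at the origin on the work surface. World frame = base frame: x ahead of the robot, y to its left, z up, the work surface at z = 0. Lengths are in m, angles in rad, forces in N, time in s.
With the tool pointing down it reaches from about 0.425 to 0.875 m from the base axis. Payload 4.7 kg.
Tool frame: the origin (TCP) lies on the centre line of the jaws, within the pads' length; the fingertips stand 14 mm ahead of it and the grasp point (between the pads) lies 5 mm behind it; z points along the fingers, y is the direction in which the jaws open and shut (so a half turn about z gives the same grasp; the last joint's range is limited). The gripper opens to 87 mm and grips with 3 to 60 N. Pads are 19 mm wide; open, the fingers measure 117 mm over their backs; the gripper's body (75 mm by 190 mm) begins 51 mm behind the grasp point.
Start: joints at [1.27, 0.321, -0.07, 1.45, 0.023, 1.371, -0.057], TCP at [0.201, -0.618, 0.237] pointing down, gripper open.
Joint ranges: [-2.86, 2.86], [-0.3, 2.09], [-1.38, 1.24], [0.06, 2.45], [-1.56, 4.7], [0.09, 2.05], [-2.69, 2.69]. Speed limits (rad/s): [2.57, 2.57, 3.14, 3.14, 3.14, 3.14, 3.14].

### API

Orientations are given as a rotation vector (axis times angle).
In Python, from bench import ctrl gives the robot as it stands. The module is installed in compiled form; this text tells all that it offers.
- The arm moves only by the tool step_arm, never from a script. Its argument "plan" is a list of rows, each a list of 3 entries, a list of its own where there are three numbers: the turn, a rotation vector about the tool's x, y, z in rad, then the shift along the tool's x, y, z in m, then the closure in counts, from 0 (fully open) to 255 (shut). In form: [[[rx, ry, rz], [x, y, z], hand], ...]. A call has exactly 10 rows; each row is the pose to reach, as a shift and turn from the pose commanded when the call began, along the tool's axes at that moment; what a row does not reach only later rows make up. A row lasts 1/8 s, in which the tool goes at most 62.5 mm and 10.7 degrees, less where a joint would pass 70% of its speed; a pose out of reach is approached as far as the arm can. A call with a gripper value outside its range is refused whole. The fingers move at their own pace and stop on an object; "squeeze" is the grip in N (left out, the last holds). Time passes only in rows, so rows that repeat a pose let the fingers close, or fill a call up. It gives the time, the measured TCP pose, the force and the opening at its end, in the units of the state.
- ctrl.get_state(): the state, without advancing time (a new reading comes with each control period).
- ctrl.get_image(name): name is "side" or "top"; returns the picture (480x640x3 uint8, red, green, blue); there is no depth.
- ctrl.calibration(name): a dict with "fov_y" (degrees; the focal length in pixels is half the picture's height over the tangent of half this angle, whatever the lens; pixels are square), "cx", "cy" (the principal point, pixels), "rvec" (rotation vector, rad) and "tvec" (3), from world to camera coordinates, as OpenCV has them. Camera axes: x right, y down, z forward; pixel columns grow to the right and rows downward; lengths in m; the calibration is good to about 2 mm. A picture is of the moment at which its call begins. calibration takes no time and is no camera call.
- ctrl.close_job(): hands the job in, once; it reports no verdict.
Trained networks look in the newest picture that a camera, given by its name, has taken for a name from the list of things; names that differ only in an ending like _2 or _b are one class to them, and where a whole thing is asked for, a point or a joint stands for the part that bears it (a point fixed in the world has none). Each returns a list of dicts, best first, with "score" (0 to 1); they miss things now and then, are a little off and sometimes report something else, mostly with a low value. They report only what shows in the picture. A call takes as long as a camera call.
- ctrl.cut_out(camera, label): "pixels" (480x640 bool, what is visible of it) and "rect" ([left, top, width, height] in pixels, round what is visible of it).
The state is a dict: "time": time; "joint_positions": joint angles; "qd": joint speeds; "joint_torque": joint torques, N m; "position": TCP position; "tool_rot": TCP orientation; "ft_force": force on the tool from outside, world axes, zero at the start; "torque": the same for the moment, N m; "grip_width": opening from 0.0 (shut) to 1.0 (fully open).
Only numpy, scipy, OpenCV 4.12 (cv2) and the standard library are available. Lean on these libraries where they do the work, as an engineer would, in place of code of your own. Each camera call takes 0.05 s, during which the arm holds its last target.

### The job

Put the chocolate slice from the white board flat into the nest of the scanning carriage while the carriage is home. Then pull the carriage out by its black handle, against its spring, until the red pointer is within the green band, and finish while still holding it there, with the slice lying untouched in the nest. Do not let the carriage snap back, and leave everything else where it is.

Things in the scene. Friction and masses are not known exactly. Their poses are not given: they have to be found in the camera images.
- choc_slice_center (a point): Centre of the dark chocolate-brown biscuit slice with lighter brown stripes: a rigid bar 40 x 90 x 12 mm (x, y, z), about 45 g, its z axis up and its long side along its own y. It lies flat on a white board 8 mm thick (board 180 x 340 mm), in a row with two slices of the same size, one yellow (lemon) and one pale (plain); the order in the row changes.
- lemon_slice: Yellow slice, same size, origin at the centre of its underside. A bystander: leave it.
- plain_slice: Pale biscuit-coloured slice, same size, origin at the centre of its underside. A bystander: leave it.
- nest (a point): Floor centre, 22 mm above the table, of the nest on the grey scanning station's white carriage, which pulls out along this point's -x (z up). A slice lies in it flat, long side along y, either way round: space 48 (x) by 98 (y) mm, 4 mm play all round, between blue ledges 7 mm high; those on the long sides are only at the corners, the middle 70 mm is open for fingers.
- handle (a point): Grip point of the carriage's upright black handle plate: 12 mm thick along the nest's x, 60 mm wide along y, from 22 to 75 mm above the table. The point is at mid-width, 58 mm above the table, 85 mm from the nest's centre along its -x. Moves with the carriage; axes parallel to the nest's. Nothing within 50 mm of it stands above 35 mm.
- pointer (a point): Outer half of the carriage's red pointer bar, 6 mm wide in x, 31 mm above the table, level with the nest's centre in x and 79 mm from it along the nest's +y. It moves with the carriage and passes just above the scanner block.
- mark (a point): Centre of the green band on top of the black scanner block (40 x 28 x 18 mm) fixed beside the carriage's left rail (its +y side); axes parallel to the nest's. The band is 14 mm wide along x and lies 55 to 90 mm from the pointer's home position along -x. The pointer's middle must be within the band.
- carriage (a joint): How far the carriage is pulled out, in m: 0 = home, growing along the nest's -x, stop at 0.12. A spring pulls it home with about 3 N at 0 plus 0.5 N per 10 mm (about 6 to 7.5 N at the mark); let go, it snaps back.
- pastry_box: Clear pastry box 136 x 136 x 82 mm with a golden pastry in it, origin at its underside. A bystander.
- sugar_jar: White jar with a yellow lid, 64 mm wide, 100 mm tall, origin at its underside. A bystander.
- steel_bowl: Steel bowl, 140 mm wide, 60 mm tall, origin at its underside. A bystander.
- scraper: Flat steel dough scraper 100 x 150 mm with a white grip, lying on the table, origin at its underside. A bystander.

How it is judged:
On the way, in this order (a step that is already met when the one before it is completed fails the run):
1. the chocolate slice lies flat in the nest, released, with the carriage home (x of choc_slice_center in the frame of nest between -0.007 and 0.007 m and y of choc_slice_center in the frame of nest between -0.007 and 0.007 m and z of choc_slice_center in the frame of nest between 0.0025 and 0.0095 m and angle between choc_slice_center's own z axis and vertical below 0.1 rad and contact force between the fingers and choc_slice below 0.1 N and value of joint carriage below 0.012 m), for 0.2 s.
2. the carriage is pulled until the pointer is within the green band, the slice still in the nest (x of choc_slice_center in the frame of nest between -0.007 and 0.007 m and y of choc_slice_center in the frame of nest between -0.007 and 0.007 m and z of choc_slice_center in the frame of nest between 0.0025 and 0.0095 m and angle between choc_slice_center's own z axis and vertical below 0.1 rad and contact force between the fingers and choc_slice below 0.1 N and x of pointer in the frame of mark between -0.007 and 0.007 m and contact force between the fingers and carriage above 2 N), for 0.5 s.
At the end, for the whole second after the job is handed in: The still carriage is held by the fingers (over 2 N), its pointer within 7 mm of the band's middle; the chocolate slice, untouched by the fingers, lies flat in the nest (within 7 mm of its centre in x and y, 3.5 mm in height, 0.1 rad of level) (all of step 2 and velocity of joint carriage between -0.01 and 0.01 m/s); the arm keeps its last pose, push and grip.
It fails at once if the carriage snaps back (faster than 0.35 m/s) (velocity of joint carriage below -0.35 m/s).
It fails at once if another slice, the pastry box, jar, bowl or scraper is moved more than 30 mm (distance of any of lemon_slice, plain_slice, pastry_box, sugar_jar, steel_bowl, scraper from where it was at the start of the episode above 0.03 m).
It also fails if it takes over 51 s, if anything falls off the work surface, if the arm or the gripper's body presses on something with over 40 N, if the wrist force passes 120 N, or if a joint passes its speed limit or range.

## Working session

There is one attempt and no reset: what is moved stays moved. The work goes in short steps, Python scripts to look and compute and a tool call to move; the robot and the scene stay as the last step left them, time stands still between calls to the robot, and variables do not carry over. Pictures are saved under pics/ and viewed, and the job is handed in when it is done.

Besides the shell and the picture viewer there is one more tool, called after "Call:" as name(argument=value, ...) on one line, values as JSON. step_arm: Moves the arm, as the interface text tells. Its arguments: {"type":"object","properties":{"plan":{"type":"array"},"squeeze":{"type":"number"}},"required":["plan"]}

```bash
mkdir -p pics; python3 - <<'E'
from bench import ctrl
import cv2
for n in("side","top"):
    im=ctrl.get_image(n); cv2.imwrite(f"pics/{n}0.png",im[:,:,::-1]); print(ctrl.calibration(n))
    for l in("choc_slice_center","nest","handle","pointer","mark","carriage","lemon_slice","plain_slice"):
        try:
            r=ctrl.cut_out(n,l); print(n,l,[(round(d["score"],2),d["rect"],int(d["pixels"].sum())) for d in r][:3])
        except Exception as e: print(l,e)
s=ctrl.get_state(); print(s)
E
```

```text
{'fov_y': 51.69817767695109, 'cx': 326.93660803646515, 'cy': 244.51249269001303, 'rvec': array([ 0.8243686 , -2.47794183,  1.18494286]), 'tvec': array([0.55890874, 0.2798874 , 0.86261406])}
side choc_slice_center [(0.69, [415.8, 241.0, 42.4, 25.3], 547), (0.58, [256.4, 291.0, 99.7, 67.5], 3828)]
side nest [(0.94, [256.0, 289.6, 99.4, 72.8], 3780)]
side handle [(0.8, [257.4, 286.3, 100.7, 75.3], 3761)]
side pointer [(0.8, [257.1, 288.4, 97.2, 73.9], 3947)]
side mark [(0.9, [272.7, 346.6, 28.1, 22.6], 416), (0.48, [415.3, 240.9, 43.9, 25.3], 551)]
side carriage [(0.93, [255.3, 290.7, 98.8, 70.4], 3759)]
side lemon_slice [(0.65, [423.1, 219.4, 36.8, 19.6], 449), (0.31, [276.3, 346.4, 23.1, 23.4], 350)]
side plain_slice [(0.76, [443.8, 202.2, 36.0, 20.7], 441)]
{'fov_y': 47.040551678960824, 'cx': 322.08061167331635, 'cy': 235.4123480798544, 'rvec': array([ 2.16417459, -2.12933685,  0.16278657]), 'tvec': array([0.05322585, 0.67640891, 1.39638764])}
top choc_slice_center [(0.69, [389.1, 298.7, 17.6, 35.5], 507)]
top nest [(0.93, [242.8, 236.8, 46.6, 66.8], 2681)]
top handle [(0.92, [235.4,
[... 378 characters left out ...]
1.8], 2708)]
{'time': 0.9, 'joint_positions': array([ 1.2700779 ,  0.32093954, -0.07006872,  1.45047842,  0.02261266,
        1.37079981, -0.05690407]), 'qd': array([ 0.00057065, -0.00067544, -0.00072728,  0.00091508, -0.00016819,
        0.00129323,  0.00074454]), 'joint_torque': array([-2.27270120e-04, -4.91103458e+01, -4.03077593e-01, -3.12773824e+01,
       -6.35272684e-02,  3.35452321e-02,  1.53584767e-05]), 'position': array([ 0.20123217, -0.61809761,  0.23663643]), 'tool_rot': array([ 3.10258618e+00,  4.92429433e-01, -6.21428455e-05]), 'ft_force': array([ 0.2875264 ,  1.48250735, -0.61136635]), 'torque': array([-0.00116892, -0.01719447,  0.0251439 ]), 'grip_width': 1.0026584165277748}
```

View pictures.

View pics/side0.png

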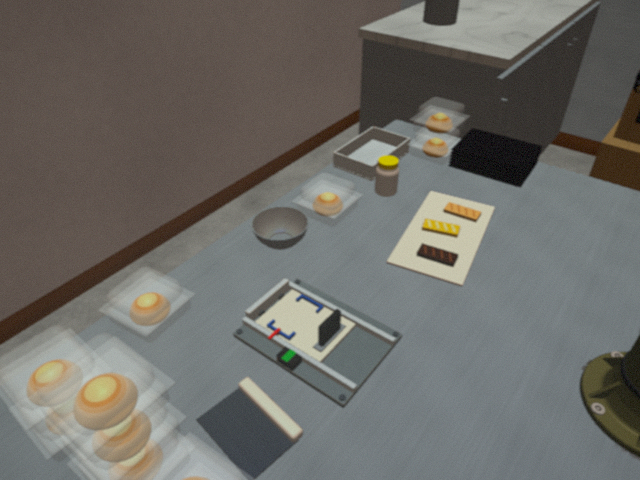

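View pics/top0.png

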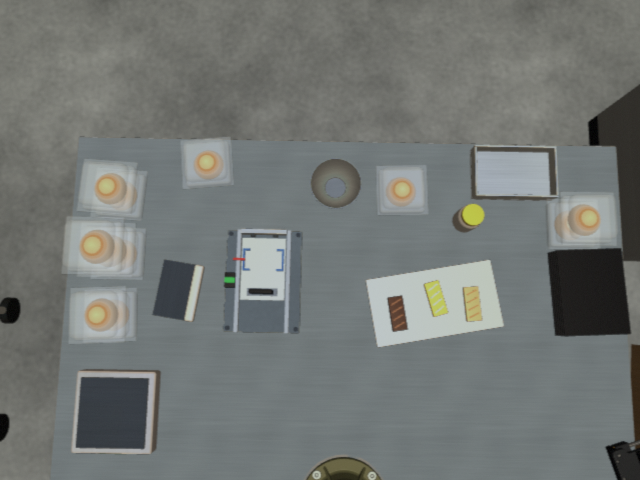

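```bash
python3 - <<'E'
import cv2
a=cv2.imread("pics/top0.png");cv2.imwrite("pics/t1.png",cv2.resize(a[215:345,215:315],None,fx=5.5,fy=4.5*1.0 if 0 else 5.5*0+4.5,interpolation=cv2.INTER_CUBIC) if 0 else cv2.resize(a[215:325,215:345],None,fx=5,fy=5,interpolation=cv2.INTER_CUBIC))
cv2.imwrite("pics/t2.png",cv2.resize(a[265:355,370:500],None,fx=6,fy=6,interpolation=cv2.INTER_CUBIC))
a=cv2.imread("pics/side0.png");cv2.imwrite("pics/s1.png",cv2.resize(a[275:380,240:370],None,fx=5,fy=5,interpolation=cv2.INTER_CUBIC))
E
```

```text
(no output)
```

View pics/t1.png

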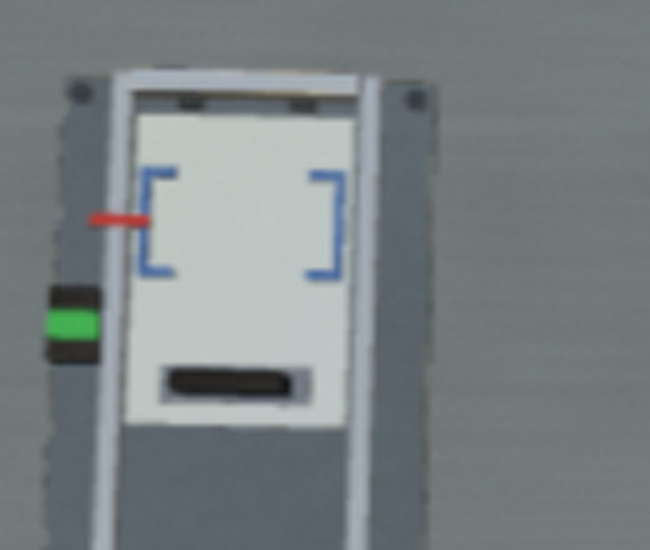

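View pics/t2.png

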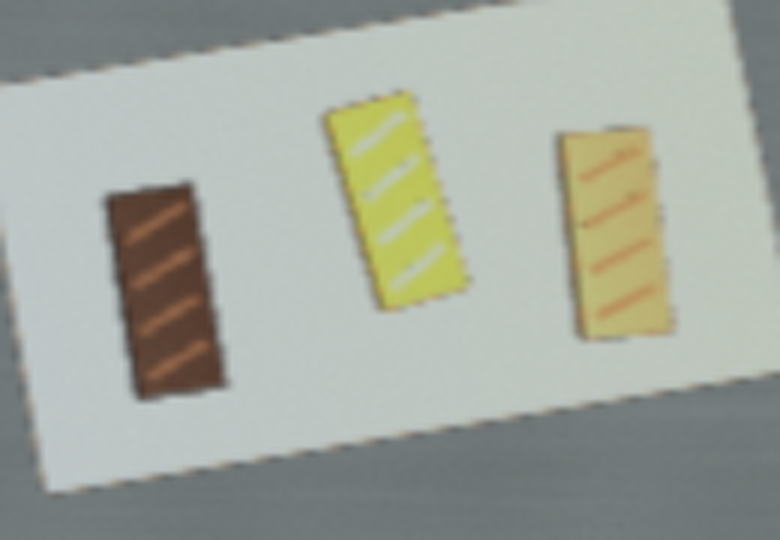

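View pics/s1.png

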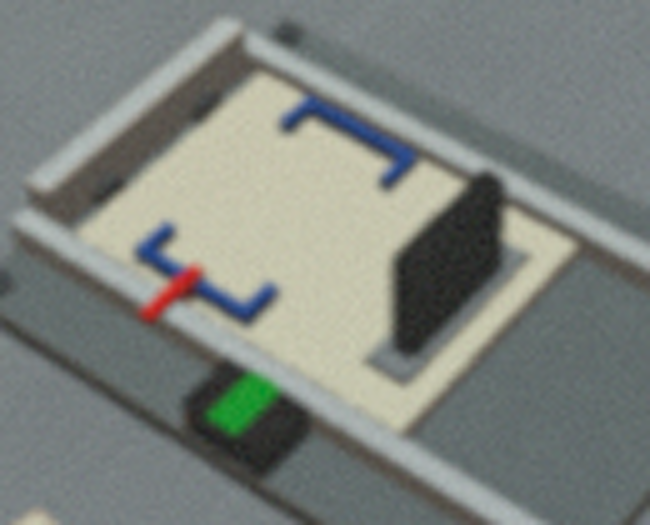

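```bash
cat > h.py <<'E'
import numpy as np, cv2
from bench import ctrl
def cam(n):
    c=ctrl.calibration(n); f=240/np.tan(np.radians(c["fov_y"]/2))
    return np.array([[f,0,c["cx"]],[0,f,c["cy"]],[0,0,1.]]),cv2.Rodrigues(np.array(c["rvec"]))[0],np.array(c["tvec"]),c
def w(n,uv,z):
    K,R,t,_=cam(n); d=R.T@np.linalg.inv(K)@np.array([uv[0],uv[1],1.]); o=-R.T@t
    return o+d*(z-o[2])/d[2]
def p(n,X):
    K,R,t,c=cam(n); return cv2.projectPoints(np.atleast_2d(np.float64(X)),np.array(c["rvec"]),t,K,None)[0][:,0]
def hsv(im): return cv2.cvtColor(im,cv2.COLOR_RGB2HSV)
def cen(m,roi):
    k=np.zeros_like(m); l,t,r,b=roi; k[t:b,l:r]=m[t:b,l:r]; y,x=np.nonzero(k); return np.array([x.mean(),y.mean()]),len(x),k
E
python3 - <<'E'
from h import *
np.set_printoptions(precision=4,suppress=True)
T=cv2.imread("pics/top0.png")[:,:,::-1].copy();S=cv2.imread("pics/side0.png")[:,:,::-1].copy()
def masks(im):
    h=hsv(im);H,Sa,V=[h[:,:,i].astype(int) for i in range(3)]
    return dict(blue=(H>100)&(H<125)&(Sa>90),red=((H<8)|(H>172))&(Sa>110),green=(H>45)&(H<75)&(Sa>110),dark=(V<55))
mt,ms=masks(T),masks(S)
def show(n,m,roi,z,nm):
    c,k,_=cen(m,roi); print(n,nm,c,k,w(n,c,z))
show("top",mt["blue"],(240,245,265,275),.029,"blueL"); show("top",mt["blue"],(265,245,290,275),.029,"blueR")
show("top",mt["red"],(230,250,250,265),.031,"red"); show("top",mt["green"],(220,270,240,290),.018,"green")
show("top",mt["dark"],(246,285,277,298),.075,"handle")
show("side",ms["blue"],(265,315,300,340),.027,"blueL"); show("side",ms["blue"],(290,290,330,313),.027,"blueR")
show("side",ms["red"],(260,320,290,345),.031,"red"); show("side",ms["green"],(275,345,305,365),.018,"green")
# choc
for n,im,roi in(("top",T,(380,285,415,345)),("side",S,(405,235,470,275))):
    g=im[:,:,2].astype(float); 
    m=(im.astype(int).sum(2)<330)
    c,k,K=cen(m,roi); print(n,"choc",c,k,w(n,c,.020 if n=="top" else .015))
    ct=max(cv2.findContours(K.astype(np.uint8),0,1)[0],key=cv2.contourArea)
    r=cv2.minAreaRect(ct); print(r)
    if n=="top":
        b=cv2.boxPoints(r); P=np.array([w(n,q,.02)[:2] for q in b]); print(P, np.linalg.norm(P-np.roll(P,1,0),axis=1))
        y,x=np.nonzero(K); Q=np.array([w(n,q,.02)[:2] for q in zip(x,y)]); C=np.cov(Q.T); e,v=np.linalg.eigh(C); print("long axis",v[:,1],np.degrees(np.arctan2(v[1,1],v[0,1])),np.sqrt(12*e))
E
```

```text
top blueL [244.3333 258.5152] 33 [0.6134 0.2685 0.029 ]
top blueR [281.     259.3182] 44 [0.6129 0.1717 0.029 ]
top red [238.2609 258.5217] 23 [0.6129 0.2843 0.031 ]
top green [229.5 279.5] 60 [0.5581 0.3073 0.018 ]
top handle [260.3545 291.0636] 110 [0.5264 0.2186 0.075 ]
side blueL [279.8116 330.4348] 69 [0.6089 0.2717 0.027 ]
side blueR [310.9425 301.    ] 87 [0.6099 0.1729 0.027 ]
side red [273.8 333.4] 50 [0.6107 0.2867 0.031 ]
side green [288.  355.5] 110 [0.5619 0.3033 0.018 ]
top choc [396.9    313.2176] 510 [ 0.4768 -0.1355  0.02  ]
((396.8513488769531, 313.10809326171875), (34.3593864440918, 14.795907974243164), 80.53767395019531)
[[ 0.5177 -0.1088]
 [ 0.5247 -0.1473]
 [ 0.4367 -0.1616]
 [ 0.4299 -0.1235]] [0.089  0.0391 0.0891 0.0388]
long axis [-0.9876 -0.157 ] -170.96879956727946 [0.0391 0.0887]
side choc [436.2949 255.2015] 546 [ 0.4757 -0.1284  0.015 ]
((436.97332763671875, 254.58541870117188), (39.67057418823242, 13.303064346313477), 17.354022979736328)
```

```bash
cat > fit.py <<'E'
from h import *
from scipy.optimize import minimize
from scipy.spatial import ConvexHull
np.set_printoptions(precision=4,suppress=True)
SS=8
def box(x0,x1,y0,y1,z0,z1): return np.array([[x,y,z] for x in(x0,x1) for y in(y0,y1) for z in(z0,z1)],float)
def pose(P,q): c,s=np.cos(q[2]),np.sin(q[2]); return np.c_[q[0]+c*P[:,0]-s*P[:,1],q[1]+s*P[:,0]+c*P[:,1],P[:,2]]
def render(n,boxes,q,roi):
    l,t,r,b=roi; M=np.zeros(((b-t)*SS,(r-l)*SS),np.uint8)
    for B in boxes:
        uv=p(n,pose(B,q)); uv=((uv-[l,t]+.5)*SS-.5)
        h=cv2.convexHull(np.float32(uv)); cv2.fillConvexPoly(M,np.round(h*16).astype(np.int32),255,shift=4)
    M=cv2.resize(M,(r-l,b-t),interpolation=cv2.INTER_AREA).astype(float)
    return cv2.GaussianBlur(M,(0,0),.7)
def ncc(a,b): a=a-a.mean();b=b-b.mean();return (a*b).sum()/np.sqrt((a*a).sum()*(b*b).sum()+1e-9)
def fit(terms,q0,step=(.004,.004,.03)):
    # terms: (cam, featureimg, boxes, roi)
    def cost(q): return -sum(ncc(render(n,B,q,r),F[r[1]:r[3],r[0]:r[2]]) for n,F,B,r in terms)/len(terms)
    s=np.array([q0]+[np.array(q0)+np.eye(3)[i]*step[i]*k for i,k in((0,1),(1,1),(2,1))])
    r=minimize(cost,q0,method="Nelder-Mead",options=dict(initial_simplex=s,xatol=1e-5,fatol=1e-6,maxiter=300)); return r.x,-r.fun
def roi(n,boxes,q,m=8):
    uv=p(n,pose(np.vstack(boxes),q)); a=uv.min(0)-m;b=uv.max(0)+m
    return (max(0,int(a[0])),max(0,int(a[1])),min(640,int(b[0])),min(480,int(b[1])))
def blue(im): f=im.astype(float); return np.clip(f[:,:,2]-(f[:,:,0]+f[:,:,1])/2-8,0,90)
def red(im): f=im.astype(float); return np.clip(f[:,:,0]-(f[:,:,2]+f[:,:,1])/2-10,0,None)
def dark(im): return -im.astype(float).sum(2)
t=.004
LEDGE=[box(-.024-t,.024+t,s*.049,s*(.049+t),.022,.029) for s in(1,-1)]+[box(sx*.024,sx*(.024+t),s*.035,s*(.049+t),.022,.029) for s in(1,-1) for sx in(1,-1)]
HAND=[box(-.091,-.079,-.03,.03,.022,.075)]
CH=[box(-.02,.02,-.045,.045,.008,.020)]
E
python3 - <<'E'
from fit import *
I={n:cv2.imread(f"pics/{n}0.png")[:,:,::-1].copy() for n in("top","side")}
q0=[.612,.221,.0]
for cams in(["top"],["side"],["top","side"]):
    for nm,feat,B in(("ledge",blue,LEDGE),("hand",dark,HAND)):
        print(cams,nm,*fit([(n,feat(I[n]),B,roi(n,B,q0,5)) for n in cams],q0))
    print(cams,"both",*fit([(n,f(I[n]),B,roi(n,B,q0,5)) for n in cams for f,B in((blue,LEDGE),(dark,HAND))],q0))
c0=[.477,-.1345,.16-1.5708]
for cams in(["top"],["side"],["top","side"]): print(cams,"choc",*fit([(n,dark(I[n]),CH,roi(n,CH,c0,5)) for n in cams],c0))
E
```

```text
['top'] ledge [ 0.6128  0.2202 -0.0061] 0.9121108407747417
['top'] hand [0.6121 0.2202 0.0009] 0.9656237632411265
['top'] both [ 0.6125  0.2201 -0.004 ] 0.9356646320228872
['side'] ledge [ 0.6115  0.2215 -0.0037] 0.8544371397534728
['side'] hand [0.6087 0.2306 0.0674] 0.8107807955427533Traceback (most recent call last):
  File "<stdin>", line 7, in <module>
  File "fit.py", line 20, in fit
    r=minimize(cost,q0,method="Nelder-Mead",options=dict(initial_simplex=s,xatol=1e-5,fatol=1e-6,maxiter=300)); return r.x,-r.fun
    res = _minimize_neldermead(fun, x0, args, callback, bounds=bounds,
                               **options)
    fxr = func(xr)
    fx = function(np.copy(x), *(wrapper_args + args))
  File "fit.py", line 18, in cost
    def cost(q): return -sum(ncc(render(n,B,q,r),F[r[1]:r[3],r[0]:r[2]]) for n,F,B,r in terms)/len(terms)
                         ~~~^^^^^^^^^^^^^^^^^^^^^^^^^^^^^^^^^^^^^^^^^^^^^^^^^^^^^^^^^^^^^^^^^^
  File "fit.py", line 18, in <genexpr>
    def cost(q): return -sum(ncc(render(n,B,q,r),F[r[1]:r[3],r[0]:r[2]]) for n,F,B,r in terms)/len(terms)
                                 ~~~~~~^^^^^^^^^
  File "fit.py", line 11, in render
    uv=p(n,pose(B,q)); uv=((uv-[l,t]+.5)*SS-.5)
  File "h.py", line 10, in p
    K,R,t,c=cam(n); return cv2.projectPoints(np.atleast_2d(np.float64(X)),np.array(c["rvec"]),t,K,None)[0][:,0]
            ~~~^^^
  File "h.py", line 4, in cam
    c=ctrl.calibration(n); f=240/np.tan(np.radians(c["fov_y"]/2))
ValueError: time passes only in moves, steps and waits
```

```bash
python3 - <<'E'
s=open("h.py").read()
s=s.replace("def cam(n):","_C={}\ndef cam(n):\n    if n not in _C: _C[n]=_cam(n)\n    return _C[n]\ndef _cam(n):")
open("h.py","w").write(s)
E
python3 - <<'E'
from fit import *
I={n:cv2.imread(f"pics/{n}0.png")[:,:,::-1].copy() for n in("top","side")}
q0=[.612,.221,.0]
for cams in(["side"],["top","side"]):
    print(cams,"ledge",*fit([(n,f(I[n]),B,roi(n,B,q0,5)) for n in cams for f,B in((blue,LEDGE),)],q0))
c0=[.477,-.1345,.16]
c0=[.477,-.1345,.16-1.5708]
for cams in(["top"],["side"],["top","side"]): print(cams,"choc",*fit([(n,dark(I[n]),CH,roi(n,CH,c0,5)) for n in cams],c0))
E
```

```text
['side'] ledge [ 0.6115  0.2215 -0.0037] 0.8544371397534728
['top', 'side'] ledge [ 0.6124  0.2206 -0.0055] 0.869454167533942
['top'] choc [ 0.4774 -0.1364 -1.4093] 0.9913960082038397
['side'] choc [ 0.4763 -0.1326 -1.3939] 0.9688596146277385
['top', 'side'] choc [ 0.4771 -0.1353 -1.4109] 0.9657329635989901
```

```bash
cat > go.py <<'E'
from h import *
from scipy.spatial.transform import Rotation as Ro
import sys
np.set_printoptions(precision=4,suppress=True)
def rel(x,y,z,jaw):
    s=ctrl.get_state(); R=Ro.from_rotvec(s["tool_rot"]); 
    yt=np.array([np.cos(jaw),np.sin(jaw),0]); zt=np.array([0,0,-1.]); xt=np.cross(yt,zt)
    G=Ro.from_matrix(np.c_[xt,yt,zt])
    print("t",s["time"],"pos",s["position"],"jaw",np.arctan2(*R.as_matrix()[[1,0],1]),"grip",s["grip_width"],"F",s["ft_force"],"q",s["joint_positions"])
    print("turn",(R.inv()*G).as_rotvec(),"shift",R.inv().apply(np.array([x,y,z])-s["position"]))
if __name__=="__main__": rel(*map(float,sys.argv[1:5]))
E
python3 go.py .477 -.1353 .10 -1.411
```

```text
t 0.9 pos [ 0.2012 -0.6181  0.2366] jaw -1.255990596309044 grip 1.0026584165277748 F [ 0.2875  1.4825 -0.6114] q [ 1.2701  0.3209 -0.0701  1.4505  0.0226  1.3708 -0.0569]
turn [0.0002 0.0001 0.155 ] shift [ 0.4117 -0.3737  0.1365]
```

Call:
step_arm(plan=[[[0,0,0.02],[0.035,-0.032,0.008],0],[[0,0,0.04],[0.08,-0.073,0.02],0],[[0,0,0.06],[0.125,-0.115,0.035],0],[[0,0,0.08],[0.17,-0.156,0.05],0],[[0,0,0.1],[0.216,-0.197,0.065],0],[[0,0,0.12],[0.262,-0.238,0.08],0],[[0,0,0.14],[0.308,-0.28,0.095],0],[[0,0,0.155],[0.354,-0.322,0.11],0],[[0,0,0.155],[0.39,-0.354,0.125],0],[[0,0,0.155],[0.412,-0.374,0.136],0]])

```text
time: 2.15
position: [0.4783, -0.1316, 0.1003]
tool_rot: [-3.131, -0.257, -0.001]
ft_force: [0.6, -0.6, -0.2]
grip_width: 1.0
```

```bash
python3 go.py .477 -.1353 .0245 -1.411; python3 - <<'E'
from h import *
for n in("side","top"):
    cv2.imwrite(f"pics/{n}2.png",ctrl.get_image(n)[:,:,::-1])
a=cv2.imread("pics/top2.png")[250:370,340:500]; b=cv2.imread("pics/side2.png")[150:290,370:530]
cv2.imwrite("pics/c2.png",np.vstack([cv2.resize(a,None,fx=2.5,fy=2.5,interpolation=2),cv2.resize(b,None,fx=2.0*1.25,fy=2.0,interpolation=2)]))
s=ctrl.get_state();P=s["position"]
R=cv2.Rodrigues(s["tool_rot"])[0]
for n in("side","top"): print(n,p(n,[P,P+R@[0,.0435,.014],P+R@[0,-.0435,.014]]))
E
```

```text
t 2.15 pos [ 0.4783 -0.1316  0.1003] jaw -1.4071366689357667 grip 0.9997847460742019 F [ 0.5667 -0.6193 -0.2462] q [ 0.6893  0.1418 -0.5026  1.972   0.078   1.0458 -1.2553]
turn [-0.0004 -0.0007  0.0039] shift [-0.002   0.0034  0.0758]
side [[441.03678714 225.22347405]
 [445.78989881 220.12851862]
 [434.17011931 240.90145702]]
top [[399.40995753 312.43548454]
 [415.66410884 309.86109004]
 [381.49021982 315.11751669]]
```

View pics/c2.png

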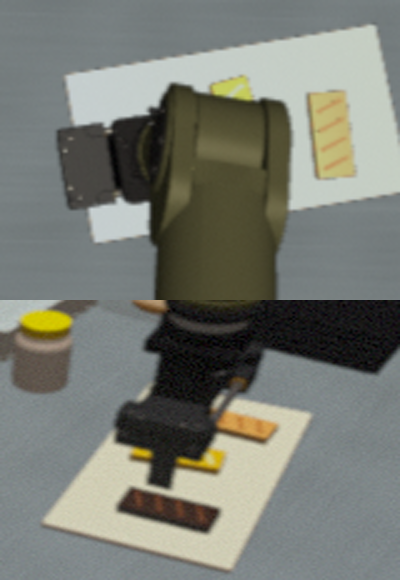

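Call:
step_arm(plan=[[[0,0,0],[0,0,0.01],0],[[0,0,0],[0,0,0.025],0],[[0,0,0],[0,0,0.04],0],[[0,0,0],[0,0,0.05],0],[[0,0,0],[0,0,0.057],0],[[0,0,0],[0,0,0.063],0],[[0,0,0],[0,0,0.068],0],[[0,0,0],[0,0,0.071],0],[[0,0,0],[0,0,0.071],0],[[0,0,0],[0,0,0.071],0]])

```text
time: 3.5
position: [0.4774, -0.1349, 0.0297]
tool_rot: [3.131, 0.251, 0.001]
ft_force: [0.5, 0.5, 0.7]
grip_width: 1.002
```

```bash
python3 go.py .477 -.1353 .0245 -1.411
```

```text
t 3.5 pos [ 0.4774 -0.1349  0.0297] jaw -1.4108855430100848 grip 1.001693657659902 F [0.5082 0.46   0.7083] q [ 0.6688  0.2433 -0.4868  2.028   0.1444  0.9022 -1.3065]
turn [ 0.0003 -0.0003  0.0001] shift [-0.0004  0.0003  0.0052]
```

Call:
step_arm(plan=[[[0,0,0],[0,0,0.003],0],[[0,0,0],[0,0,0.005],0],[[0,0,0],[0,0,0.005],60],[[0,0,0],[0,0,0.005],110],[[0,0,0],[0,0,0.005],150],[[0,0,0],[0,0,0.005],200],[[0,0,0],[0,0,0.005],255],[[0,0,0],[0,0,0.005],255],[[0,0,0],[0,0,0.005],255],[[0,0,0],[0,0,0.005],255]], squeeze=15)

```text
time: 4.75
position: [0.4772, -0.1349, 0.0246]
tool_rot: [3.131, 0.251, -0.0]
ft_force: [0.2, 0.6, 0.7]
grip_width: 0.453
```

```bash
python3 go.py .477 -.1353 .0245 -1.411
```

```text
t 4.75 pos [ 0.4772 -0.1349  0.0246] jaw -1.410949671125159 grip 0.4530796091345675 F [0.2387 0.6334 0.7457] q [ 0.6666  0.2516 -0.4851  2.0314  0.1498  0.8921 -1.3109]
turn [0.0001 0.     0.0001] shift [-0.0003  0.0004  0.0001]
```

```bash
python3 go.py .6123 .2208 .12 -.005
```

```text
t 4.75 pos [ 0.4772 -0.1349  0.0246] jaw -1.410949671125159 grip 0.4530796091345675 F [0.2387 0.6334 0.7457] q [ 0.6666  0.2516 -0.4851  2.0314  0.1498  0.8921 -1.3109]
turn [ 0.      0.0001 -1.4059] shift [ 0.19   -0.3297 -0.0955]
```

Call:
step_arm(plan=[[[0,0,0],[0,0,-0.006],255],[[0,0,0],[0,0,-0.018],255],[[0,0,0],[0,0,-0.035],255],[[0,0,0],[0,0,-0.055],255],[[0,0,0],[0,0,-0.075],255],[[0,0,0],[0,0,-0.09],255],[[0,0,0],[0,0,-0.095],255],[[0,0,0],[0,0,-0.095],255],[[0,0,0],[0,0,-0.095],255],[[0,0,0],[0,0,-0.095],255]])

```text
time: 6.0
position: [0.4767, -0.1348, 0.1188]
tool_rot: [-3.131, -0.251, 0.002]
ft_force: [-0.1, 1.0, -0.5]
grip_width: 0.458
```

```bash
python3 go.py .6123 .2208 .12 -.005
```

```text
t 6.0 pos [ 0.4767 -0.1348  0.1188] jaw -1.4109409684546101 grip 0.45836622989923315 F [-0.1315  0.9697 -0.5198] q [ 0.699   0.1185 -0.5019  1.9541  0.0641  1.0857 -1.2409]
turn [-0.0014  0.0005 -1.4059] shift [ 0.1904 -0.3295 -0.0011]
```

Call:
step_arm(plan=[[[0,0,-0.1],[0.012,-0.02,0],255],[[0,0,-0.26],[0.034,-0.06,0],255],[[0,0,-0.43],[0.058,-0.1,0],255],[[0,0,-0.6],[0.082,-0.142,0],255],[[0,0,-0.77],[0.106,-0.184,0],255],[[0,0,-0.94],[0.13,-0.225,0],255],[[0,0,-1.11],[0.154,-0.266,0],255],[[0,0,-1.26],[0.173,-0.3,0],255],[[0,0,-1.37],[0.184,-0.32,0],255],[[0,0,-1.406],[0.19,-0.3295,0],255]])

```text
time: 7.25
position: [0.6119, 0.2222, 0.1187]
tool_rot: [-2.223, -2.217, 0.001]
ft_force: [-0.1, -0.3, -0.8]
grip_width: 0.46
```

```bash
python3 - <<'E'
from h import *
for n in("side","top"):
    cv2.imwrite(f"pics/{n}3.png",ctrl.get_image(n)[:,:,::-1])
a=cv2.imread("pics/top3.png")[200:340,200:360]; b=cv2.imread("pics/side3.png")[200:380,210:390]
cv2.imwrite("pics/c3.png",np.hstack([cv2.resize(a,(380,332),interpolation=2),cv2.resize(b,(332,332),interpolation=2)]))
E
python3 go.py .6123 .2208 .12 -.005
```

```text
t 7.35 pos [0.6121 0.2215 0.1189] jaw -0.00459611601762153 grip 0.4602849692673897 F [ 0.2936 -0.5906 -0.7955] q [ 0.2193  0.5301 -0.8121  1.5643  0.4     1.222  -0.6674]
turn [-0.0011 -0.0006  0.0004] shift [-0.0007  0.0002 -0.0011]
```

View pics/c3.png

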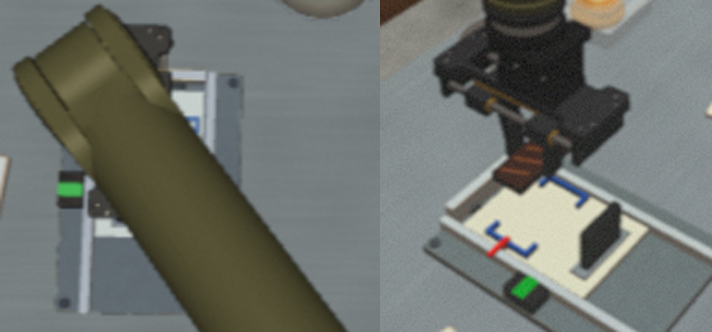

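Call:
step_arm(plan=[[[0,0,0],[0,0,0.01],255],[[0,0,0],[0,0,0.022],255],[[0,0,0],[0,0,0.036],255],[[0,0,0],[0,0,0.048],255],[[0,0,0],[0,0,0.056],255],[[0,0,0],[0,0,0.062],255],[[0,0,0],[0,0,0.066],255],[[0,0,0],[0,0,0.066],255],[[0,0,0],[0,0,0.066],255],[[0,0,0],[0,0,0.066],255]])

```text
time: 8.6
position: [0.6126, 0.2207, 0.0539]
tool_rot: [2.227, 2.216, 0.001]
ft_force: [1.2, 0.3, -0.2]
grip_width: 0.459
```

```bash
python3 - <<'E'
from fit import *
s=ctrl.get_state();P=s["position"];print(P)
im=ctrl.get_image("side"); cv2.imwrite("pics/side4.png",im[:,:,::-1])
l,t=255,270; S=6
o=cv2.resize(im[270:360,255:355],None,fx=S,fy=S,interpolation=2)[:,:,::-1].copy(); o2=o.copy()
b=box(-.02,.02,-.045,.045,P[2]-.0166,P[2]-.0046)
uv=p("side",pose(b,[P[0],P[1],-.005]))
h=cv2.convexHull(np.float32((uv-[l,t]+.5)*S)).astype(int); cv2.polylines(o,[h],True,(255,0,255),1)
for B in LEDGE:
    uv=p("side",pose(B,[.6123,.2207,-.005])); h=cv2.convexHull(np.float32((uv-[l,t]+.5)*S)).astype(int); cv2.polylines(o,[h],True,(0,255,255),1)
cv2.imwrite("pics/o4.png",o);cv2.imwrite("pics/o4r.png",o2)
E
python3 go.py .6123 .2208 .0386 -.005
```

```text
[0.6126 0.2207 0.0539]
t 8.65 pos [0.6125 0.2207 0.0538] jaw -0.0049757412713312965 grip 0.4558567142755318 F [ 0.8212  0.2576 -0.3392] q [ 0.1966  0.5939 -0.7772  1.618   0.452   1.1174 -0.7017]
turn [ 0.0006 -0.      0.    ] shift [ 0.0001 -0.0002  0.0152]
```

View pics/o4.png

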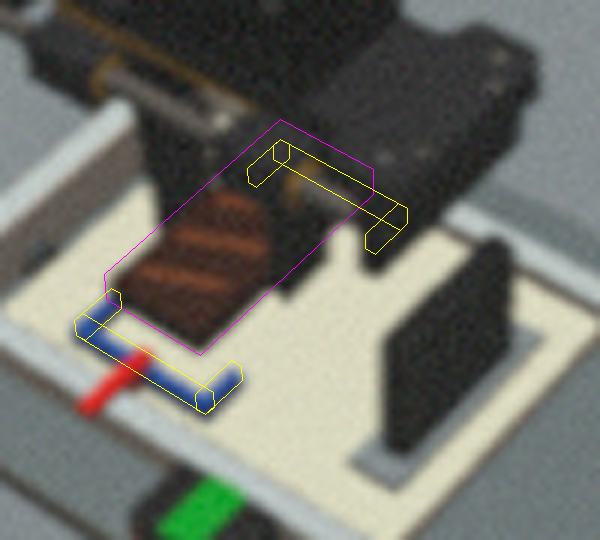

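View pics/o4r.png

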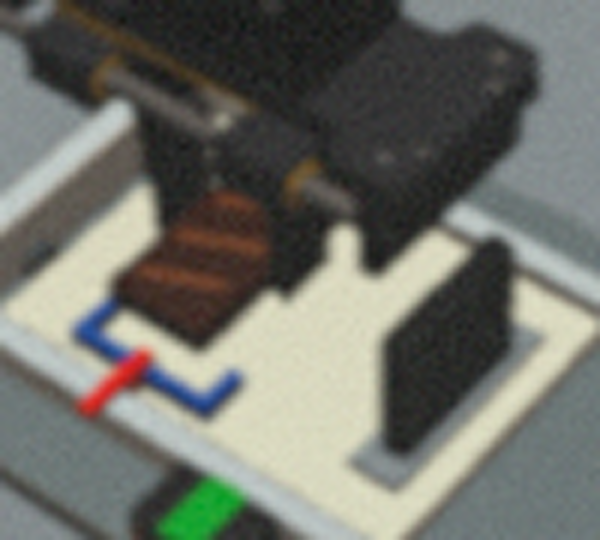

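```bash
python3 - <<'E'
from fit import *
im=cv2.imread("pics/side4.png")[:,:,::-1].copy()
r=(268,308,299,331)
F=-im[:,:,2].astype(float); W=np.ones((r[3]-r[1],r[2]-r[0]))
# exclude ledge/pointer area below line and finger
yy,xx=np.mgrid[r[1]:r[3],r[0]:r[2]]
ux=(xx-255+.5)*6; uy=(yy-270+.5)*6
W[(uy>330)&(ux<160)]=0; W[(ux>130)&(ux<165)&(uy>335)]=0
W[(ux<125)&(uy>305)]=0
W[(ux>255)&(uy<285)]=0; W[(ux<165)&(uy<245)]=0   # fingers
b=F[r[1]:r[3],r[0]:r[2]]
print(W.sum())
def wn(a,b):
    w=W/W.sum(); a=a-(w*a).sum(); b=b-(w*b).sum(); return (w*a*b).sum()/np.sqrt((w*a*a).sum()*(w*b*b).sum())
def cost(v,tilt=0):
    P=box(-.02,.02,-.045,.045,v[2]-.0166,v[2]-.0046); P[:,2]+=v[3]*P[:,1] 
    return -wn(render("side",[P],[v[0],v[1],-.005],r),b)
for fx in ("xy","y z","xyz","y tilt","xy tilt"):
    idx={"xy":[0,1],"y z":[1,2],"xyz":[0,1,2],"y tilt":[1,3],"xy tilt":[0,1,3]}[fx]
    b0=np.array([.6126,.2207,.0538,0.])
    def c(u): 
        v=b0.copy(); v[idx]=u; return cost(v)
    s=np.array([b0[idx]]+[b0[idx]+np.eye(len(idx))[i]*(.03 if idx[i]==3 else .003) for i in range(len(idx))])
    o=minimize(c,b0[idx],method="Nelder-Mead",options=dict(initial_simplex=s)); print(fx,o.x,o.fun,cost(b0))
q0=[.6123,.2207,-.005]
L=[LEDGE[0]]+LEDGE[2:4]
print("ledge now",*fit([("side",blue(im),L,roi("side",L,q0,4))],q0))
E
```

```text
546.0
xy [0.6116 0.2204] -0.9765083857135476 -0.9706231471980555
y z [0.2194 0.0523] -0.9787172001940829 -0.9706231471980555
xyz [0.6109 0.2213 0.0549] -0.9759091725064956 -0.9706231471980555
y tilt [ 0.2187 -0.0578] -0.9806293289837784 -0.9706231471980555
xy tilt [0.6118 0.2205 0.0013] -0.9765677138893177 -0.9706231471980555
ledge now [ 0.6113  0.2224 -0.0036] 0.8204548168391559
```

Call:
step_arm(plan=[[[0,0,0],[0.0012,0,0.001],255],[[0,0,0],[0.0012,0,0.003],255],[[0,0,0],[0.0012,0,0.005],255],[[0,0,0],[0.0012,0,0.007],255],[[0,0,0],[0.0012,0,0.009],255],[[0,0,0],[0.0012,0,0.011],255],[[0,0,0],[0.0012,0,0.013],255],[[0,0,0],[0.0012,0,0.0145],255],[[0,0,0],[0.0012,0,0.0145],255],[[0,0,0],[0.0012,0,0.0145],255]])

```text
time: 9.9
position: [0.6124, 0.2219, 0.0391]
tool_rot: [2.227, 2.216, 0.0]
ft_force: [-0.8, -0.3, -0.5]
grip_width: 0.457
```

```bash
python3 - <<'E'
from fit import *
s=ctrl.get_state();P=s["position"];print(P,s["ft_force"],s["torque"])
im=ctrl.get_image("side"); cv2.imwrite("pics/side5.png",im[:,:,::-1])
cv2.imwrite("pics/o5.png",cv2.resize(im[270:360,255:355],None,fx=6,fy=6,interpolation=2)[:,:,::-1])
E
```

```text
[0.6124 0.2219 0.0391] [-0.7889 -0.2748 -0.4572] [-0.0014 -0.131   0.0071]
```

View pics/o5.png

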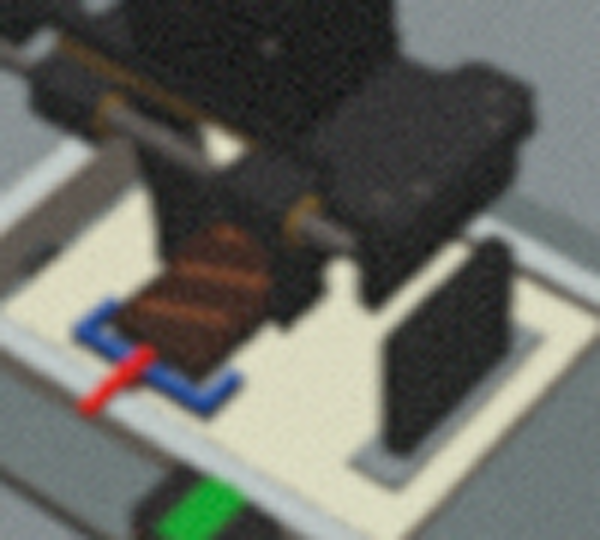

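Call:
step_arm(plan=[[[0,0,0],[0.0012,0,0],125],[[0,0,0],[0.0012,0,0],115],[[0,0,0],[0.0012,0,0],100],[[0,0,0],[0.0012,0,0],85],[[0,0,0],[0.0012,0,0],75],[[0,0,0],[0.0012,0,0],75],[[0,0,0],[0,0,-0.006],75],[[0,0,0],[0,0,-0.02],75],[[0,0,0],[0,0,-0.04],75],[[0,0,0],[0,0,-0.065],75]])

```text
time: 11.2
position: [0.6125, 0.222, 0.1059]
tool_rot: [2.227, 2.216, 0.001]
ft_force: [-0.5, 0.3, -0.3]
grip_width: 0.707
```

```bash
python3 - <<'E'
from fit import *
s=ctrl.get_state();P=s["position"];print(P,s["ft_force"],s["grip_width"])
im=ctrl.get_image("side"); cv2.imwrite("pics/side6.png",im[:,:,::-1])
cv2.imwrite("pics/o6.png",cv2.resize(im[270:360,255:355],None,fx=6,fy=6,interpolation=2)[:,:,::-1])
E
python3 go.py .5273 .2211 .11 -.004
```

```text
[0.6125 0.222  0.1059] [-0.5019  0.3189 -0.3099] 0.7066578852494135
t 11.25 pos [0.6145 0.2232 0.11  ] jaw -0.004842436979465458 grip 0.710544702587288 F [0.2193 0.504  2.5823] q [ 0.2146  0.5387 -0.8079  1.572   0.4104  1.2011 -0.6753]
turn [ 0.0063 -0.002  -0.0008] shift [-0.0025 -0.0871 -0.0005]
```

View pics/o6.png

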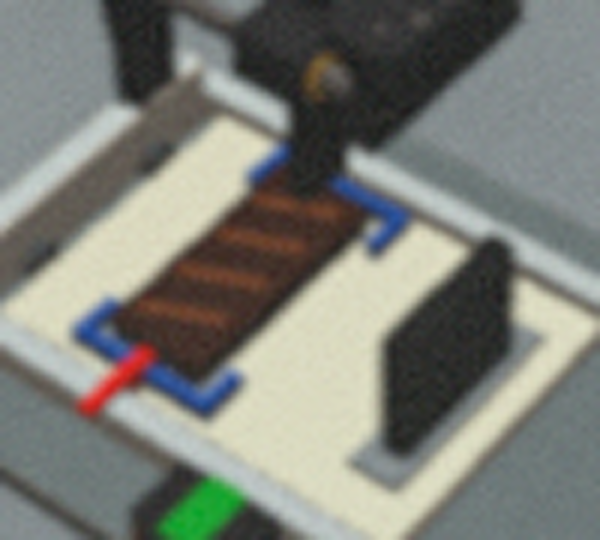

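```bash
python3 - <<'E'
from fit import *
im=cv2.imread("pics/side6.png")[:,:,::-1].copy()
C=[box(-.02,.02,-.045,.045,.022,.034)]
q0=[.6123,.2215,-.005]
f=im.astype(float); F=-np.where(f[:,:,2]>110,110,f[:,:,2]) 
F[red(im)>70]=-110
r=roi("side",C,q0,3); F[:r[1]+0]=0
F=F.copy(); F[270:303,295:320]=np.where(False,0,F[270:303,295:320])
print("slice",*fit([("side",F,C,r)],q0))
q0=[.6123,.2207,-.005]
print("ledge",*fit([("side",blue(im),LEDGE,roi("side",LEDGE,q0,4))],q0))
K=[box(-.003,.003,.0655,.0925,.028,.034)]
E
```

```text
slice [ 0.6118  0.2201 -0.006 ] 0.7954275342938796
ledge [ 0.6116  0.2214 -0.0028] 0.8268816670490816
```

Call:
step_arm(plan=[[[0,0,0],[0,-0.008,-0.008],75],[[0,0,0],[-0.001,-0.03,-0.01],75],[[0,0,0],[-0.001,-0.055,-0.01],75],[[0,0,0],[-0.001,-0.076,-0.008],75],[[0,0,0],[-0.001,-0.085,-0.004],75],[[0,0,0],[-0.001,-0.085,0.004],75],[[0,0,0],[-0.001,-0.085,0.018],75],[[0,0,0],[-0.001,-0.085,0.034],75],[[0,0,0],[-0.001,-0.085,0.046],75],[[0,0,0],[-0.001,-0.085,0.051],75]])

```text
time: 12.5
position: [0.5267, 0.2211, 0.0515]
tool_rot: [-2.226, -2.215, 0.003]
ft_force: [-0.5, -0.1, -0.6]
grip_width: 0.702
```

```bash
python3 - <<'E'
from fit import *
im=ctrl.get_image("side"); cv2.imwrite("pics/side7.png",im[:,:,::-1])
cv2.imwrite("pics/o7.png",cv2.resize(im[270:360,255:355],None,fx=6,fy=6,interpolation=2)[:,:,::-1])
K,R,t,_=cam("top")
A=[];B=[]
for n,uv in(("top",(229.5,279.5)),("side",(288.,355.5))):
    K,R,t,_=cam(n); d=R.T@np.linalg.inv(K)@[uv[0],uv[1],1.];d/=np.linalg.norm(d);o=-R.T@t;M=np.eye(3)-np.outer(d,d);A.append(M);B.append(M@o)
print("green tri",np.linalg.solve(sum(A),sum(B)))
for z in(.018,.022,.026): print(z,w("top",(229.5,279.5),z),w("side",(288.,355.5),z))
E
python3 go.py .5273 .2209 .053 -.004
```

```text
green tri [0.5581 0.3065 0.024 ]
0.018 [0.5581 0.3073 0.018 ] [0.5619 0.3033 0.018 ]
0.022 [0.5579 0.3066 0.022 ] [0.5597 0.3056 0.022 ]
0.026 [0.5576 0.306  0.026 ] [0.5575 0.3079 0.026 ]
t 12.55 pos [0.5267 0.2211 0.0515] jaw -0.004836278659662879 grip 0.7081421929628877 F [-0.9779 -0.1842 -0.473 ] q [ 0.252   0.4522 -0.8358  1.8227  0.3845  1.0396 -0.7385]
turn [-0.002   0.0002 -0.0008] shift [-0.0002  0.0006 -0.0015]
```

View pics/o7.png

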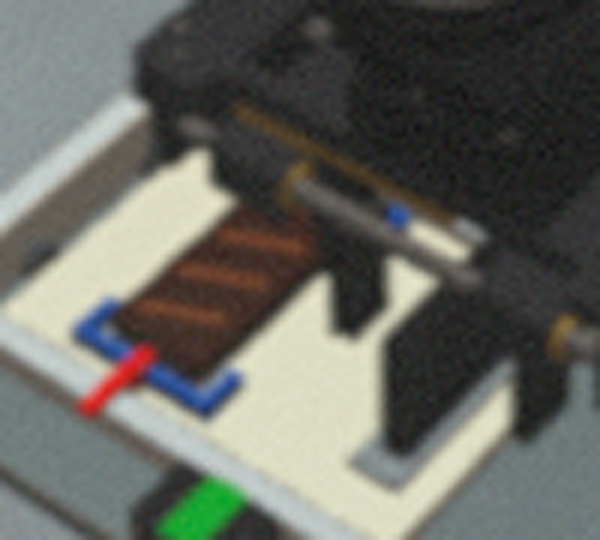

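Call:
step_arm(plan=[[[0,0,0],[0,0,0],110],[[0,0,0],[0,0,0],145],[[0,0,0],[0,0,0],175],[[0,0,0],[0,0,0],200],[[0,0,0],[0,0,0],220],[[0,0,0],[0,0,0],255],[[0,0,0],[0,0,0],255],[[0,0,0],[0,0,0],255],[[0,0,0],[0,0,0],255],[[0,0,0],[0,0,0],255]], squeeze=45)

```text
time: 13.8
position: [0.5267, 0.2213, 0.053]
tool_rot: [-2.226, -2.216, 0.002]
ft_force: [-5.3, -1.3, 5.1]
grip_width: 0.129
```

```bash
python3 go.py .4723 .2213 .0515 -.0048
```

```text
t 13.8 pos [0.5267 0.2213 0.053 ] jaw -0.0047223349485450965 grip 0.12896187638012332 F [-5.3188 -1.2516  5.0756] q [ 0.2526  0.4499 -0.837   1.8221  0.3834  1.0415 -0.7381]
turn [-0.0012  0.0006  0.0001] shift [-0.0002 -0.0544  0.0016]
```

Call:
step_arm(plan=[[[0,0,0],[0,-0.002,0],255],[[0,0,0],[0,-0.006,0],255],[[0,0,0],[0,-0.012,0],255],[[0,0,0],[0,-0.018,0],255],[[0,0,0],[0,-0.025,0],255],[[0,0,0],[0,-0.032,0],255],[[0,0,0],[0,-0.039,0],255],[[0,0,0],[0,-0.045,0],255],[[0,0,0],[0,-0.049,0],255],[[0,0,0],[0,-0.051,0],255]])

```text
time: 15.05
position: [0.4764, 0.2214, 0.053]
tool_rot: [2.226, 2.215, 0.001]
ft_force: [5.8, 0.4, -5.7]
grip_width: 0.132
```

```bash
python3 - <<'E'
from fit import *
s=ctrl.get_state();print(s["position"],s["ft_force"],s["grip_width"])
for n,(l,t) in(("side",(255,280)),("top",(210,240))):
    im=ctrl.get_image(n); cv2.imwrite(f"pics/{n}8.png",im[:,:,::-1])
    cv2.imwrite(f"pics/o8{n}.png",cv2.resize(im[t:t+90,l:l+100],None,fx=6,fy=6,interpolation=2)[:,:,::-1])
s=ctrl.get_state();print(s["position"],s["ft_force"],s["grip_width"])
E
```

```text
[0.4764 0.2214 0.053 ] [ 5.8393  0.4097 -5.6671] 0.13155221645777004
[0.4762 0.2214 0.053 ] [ 5.3055  1.0287 -3.9855] 0.13518691841977173
```

View pics/o8side.png

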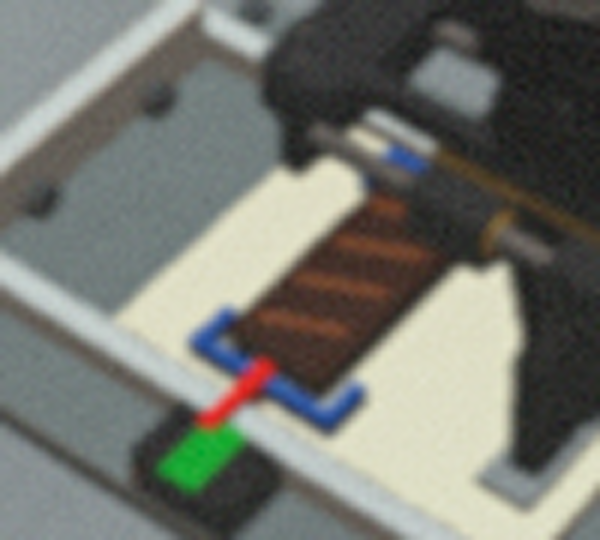

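View pics/o8top.png

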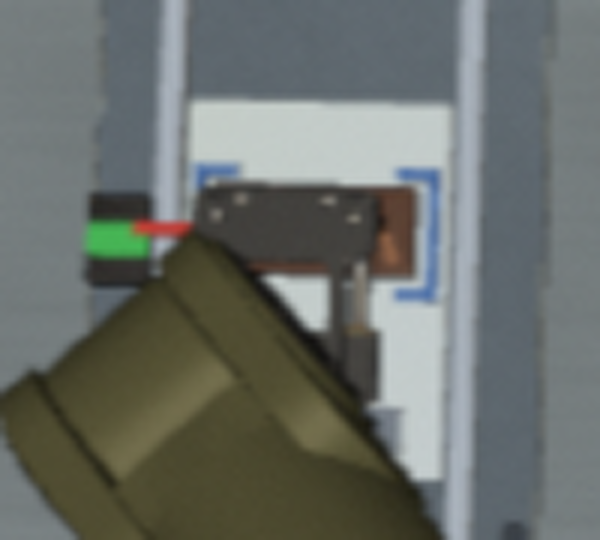

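Call:
step_arm(plan=[[[0,0,0],[0,-0.001,0],255],[[0,0,0],[0,-0.0025,0],255],[[0,0,0],[0,-0.004,0],255],[[0,0,0],[0,-0.005,0],255],[[0,0,0],[0,-0.005,0],255],[[0,0,0],[0,-0.005,0],255],[[0,0,0],[0,-0.005,0],255],[[0,0,0],[0,-0.005,0],255],[[0,0,0],[0,-0.005,0],255],[[0,0,0],[0,-0.005,0],255]])

```text
time: 16.4
position: [0.4715, 0.2215, 0.053]
tool_rot: [2.226, 2.215, 0.001]
ft_force: [5.3, 0.0, -5.0]
grip_width: 0.133
```

```bash
python3 - <<'E'
from fit import *
s=ctrl.get_state();print(s["position"],s["ft_force"],s["grip_width"])
for n,(l,t) in(("side",(255,280)),("top",(210,240))):
    im=ctrl.get_image(n); cv2.imwrite(f"pics/{n}9.png",im[:,:,::-1])
    cv2.imwrite(f"pics/o9{n}.png",cv2.resize(im[t:t+90,l:l+100],None,fx=6,fy=6,interpolation=2)[:,:,::-1])
    r=red(im); R={"top":(228,270,243,287),"side":(285,335,305,355)}[n]
    m=r>50; c,k,_=cen(m,R); print(n,"red",c,k,w(n,c,.031))
s=ctrl.get_state();print(s["position"],s["ft_force"],s["grip_width"])
E
```

```text
[0.4715 0.2215 0.053 ] [ 5.2579  0.0237 -5.0254] 0.13261698461620003
side red [296.5263 346.2632] 57 [0.5559 0.2848 0.031 ]
top red [237.  279.5] 18 [0.5576 0.2855 0.031 ]
[0.4715 0.2214 0.053 ] [ 5.4265  0.2248 -4.7214] 0.1360502161259319
```

View pics/o9side.png

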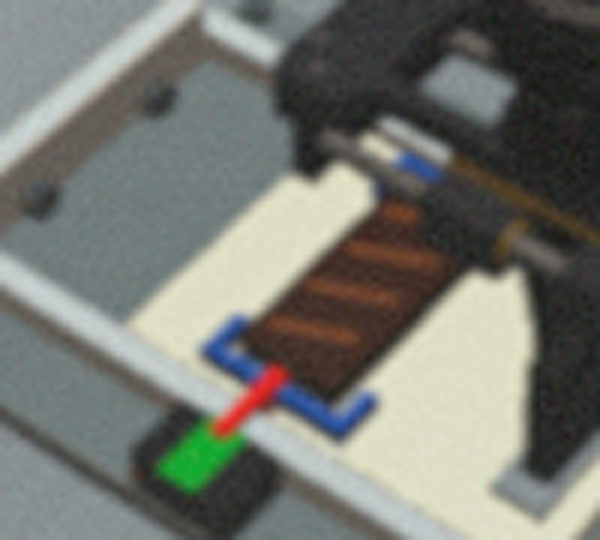

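View pics/o9top.png

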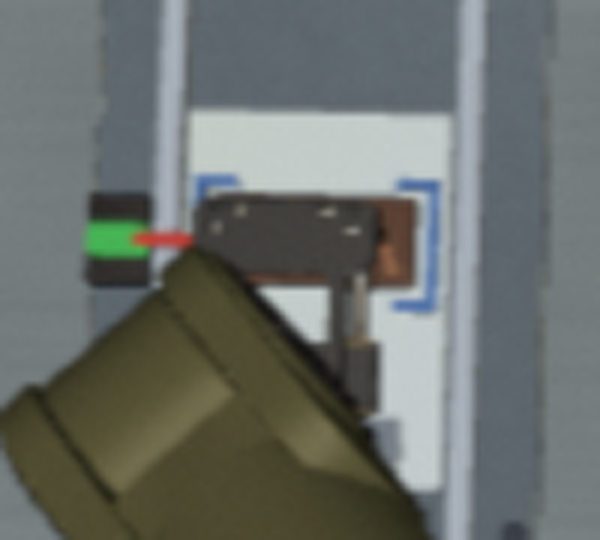

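```bash
python3 -c "
from bench import ctrl
print(ctrl.close_job()); s=ctrl.get_state(); print(s['time'],s['position'],s['ft_force'],s['grip_width'])"
```

```text
the job is handed in; nothing more can be done
None
the job is handed in; nothing more can be done
```

I put the chocolate slice flat in the nest with the carriage home. Then I gripped the black handle with 45 N, pulled the carriage out about 55 mm in slow steps, and handed the job in at about 16.5 s while still holding it.

**Last checks before handing in:**
- **Pointer:** in the top picture it was level with the middle of the green band, both at x ≈ 0.5576 m. In the side picture it was visibly over the band; its computed position there was about 2 mm off, close to the calibration error.
- **Slice:** the last measurement, just after release, put it about 1 mm from the nest's centre. In the final pictures it still lay flat between the ledges, clear of the fingers. I did not repeat the measurement after the pull.
- **Hold:** the gripper opening matched the handle's thickness. The arm was still, with about 5.3 N at the wrist along the pull.

**Two flaws:**
- By mistake, I shifted the tool a further 1.2 mm along y as the fingers let go of the slice. The 1 mm check was made after that and showed no harm.
- After the handle was gripped, the wrist also showed a vertical force of about 5 N, which I left as it was.

I did not compare the other objects' positions before and after; the arm was never meant to touch them. The hand-in gave no verdict.

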